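# Locate a bearing cover on a drilling fixture and clamp it

### The arm

A 6-joint arm with a two-finger parallel gripper is mounted at the origin on a cart in front of the work surface, level with it; the furniture and walls round the work are solid. World frame = base frame: x ahead of the robot, y to its left, z up, the work surface at z = 0. Lengths are in m, angles in rad, forces in N, time in s.
With the tool pointing down it reaches from about 0.325 to 1 m from the base axis. Payload 5.1 kg.
Tool frame: the origin (TCP) lies midway between the tips of the shut fingers; the grasp point (between the pads) lies 19 mm behind it; z points along the fingers, y is the direction in which the jaws open and shut (so a half turn about z gives the same grasp; the last joint's range is limited). The gripper opens to 85 mm and grips with 20 to 120 N. Pads are 22 mm wide; open, the fingers measure 114 mm over their backs; the gripper's body (76 mm by 85 mm) begins 54 mm behind the grasp point. The pads swing forward as they close: fully open they stand 13 mm farther back than shut.
Start: joints at [1.172, 0.124, 1.65, -0, 1.367, -0.083], TCP at [0.202, 0.618, 0.231] pointing down, gripper open.
Joint ranges: [-2.61, 2.61], [-1.02, 2.33], [0.03, 2.71], [-1.35, 4.49], [0.32, 2.68], [-2.91, 2.91]. Speed limits (rad/s): [2.57, 2.57, 3.14, 3.14, 3.14, 3.14].

### API

Orientations are given as a unit quaternion [x, y, z, w].
In Python, from rig import env gives the robot as it stands.
- The arm moves only by the tool drive_tool, never from a script. Its argument "moves" is text: rows parted by semicolons, each of 7 numbers parted by spaces: the turn, a rotation vector about the tool's x, y, z in degrees, then the shift along the tool's x, y, z in m, then the opening, from 0 (shut) to 1 (fully open). In form: rx ry rz dx dy dz hand; .... A call has 1 to 10 rows; each row shifts and turns the pose as measured when the row begins, along the tool's axes as they then stand; what a row does not reach is not made up. A row lasts 1/8 s, in which the tool goes at most 62.5 mm and 10.7 degrees, less where a joint would pass 70% of its speed; a pose out of reach is approached as far as the arm can. A call is refused whole if a number of a shift passes 0.0625 or a number of a turn 10.7, either way. A call with a gripper value outside its range is refused whole. The fingers move at their own pace and stop on an object; the grip force is fixed at half the most. Time passes only in rows, so rows that do not move let the fingers close. It gives the time, the measured TCP pose, the force and the opening at its end, in the units of the state.
- env.get_obs(): the state, without advancing time (a new reading comes with each control period).
- env.camera(name): name is "side" or "top"; returns the picture (400x640x3 uint8, red, green, blue); there is no depth.
- env.get_calibration(name): a dict with "fx", "fy", "cx", "cy" (pixels), "dist" ([k1, k2, p1, p2, k3] as OpenCV has them; the pictures are not rectified), "world_from_camera" (4x4, takes a point from camera to world coordinates). Camera axes: x right, y down, z forward; pixel columns grow to the right and rows downward; lengths in m; the calibration is good to about 2 mm. A picture is of the moment at which its call begins. get_calibration takes no time and is no camera call.
- env.finish_job(): hands the job in, once; it reports no verdict.
The state is a dict: "clock": time; "joints": joint angles; "joint_velocities": joint speeds; "effort": joint torques, N m; "ee_pos": TCP position; "eef_rot": TCP orientation; "contact_force": force on the tool from outside, world axes, zero at the start; "ft_torque": the same for the moment, N m; "gripper_width": opening from 0.0 (shut) to 1.0 (fully open).
Only numpy, scipy, OpenCV 4.12 (cv2) and the standard library are available. Lean on these libraries where they do the work, as an engineer would, in place of code of your own. Each camera call takes 0.05 s, during which the arm holds its last target. There are 200 camera calls.

### The job

The bearing cover has been laid loosely on the drilling fixture. Push it fully home, flat on the base plate, with its long edge against both dowels and its end against the tip of the stop rod, but do not shove so hard that the rod slips in its block; only then swing the cam lever all the way round to its stop, so that the cam goes over centre and holds the cover firmly against the dowels. Leave the hex key, the step block and the T-nut where they lie.

Things in the scene. Friction and masses are not known exactly. Their poses are not given: they have to be found in the camera images.
- fixture: fixed steel base plate, 184 mm along its x, 280 mm along its y, 16 mm thick; origin at the centre of its underside (z = 0), so its top is at z = 16 mm. +x points away from the robot to the side with two dowels (turned 0.1 to 0.65 rad to the right), +y left to the end with the stop block. Cam clamp on the near (-x) side; the right (-y) end is open. Offsets (x, y) below are in this frame
- dowel_right: upright steel dowel pin, diameter 12 mm, 24 mm tall, on the base plate at (60, -52) mm; origin at its foot, on its axis. A cover that comes in askew can hang up on one dowel until its lagging end is worked round
- dowel_left: the second dowel, same size, at (60, 40) mm; origin at its foot, on its axis. The sides of both dowels towards the cover lie at x = 54 mm. Dowels, stop rod and cam are ground and oiled: friction about 0.15
- stop_block: dark steel block 34 x 30 x 30 mm on the base plate at (18, 117) mm, origin at the centre of its underside, with a thumb screw on top (its top 61 mm above the bench) that nips the stop rod. The screw is only finger-tight: the rod holds against pushes of up to about 45 N; shoved harder, it slips and its setting is lost
- stop_guide (a point): where the round steel stop rod leaves the block, on the rod's axis at (18, 102) mm, 25 mm above the bench. The rod, 12 mm in diameter, sticks out from here along -y towards the end of the cover, by 8 to 22 mm as last set. How far is not given: find its tip (stop_rod_tip in the rules) by touch or by eye
- cover: the work: cast aluminium bearing end cover, rectangular flange 80 mm along its x, 150 mm along its y, 16 mm thick, closed low domed boss of 73 mm diameter in the middle (top 29 mm above the underside), bolt holes at the corners; 0.35 to 0.7 kg, slides easily on the oiled base plate (friction about 0.2); origin at the centre of its underside. Lies flat on the base plate, turned up to 0.15 rad against the fixture
- cover_top (a point): middle of the top of the cover's boss. As found, the cover is 14 to 20 mm short of the dowels and 11 to 43 mm short of the stop rod. Home, its axes are parallel to the fixture's, its middle is at x = 14 mm and, depending on the rod, y = 5 to 19 mm, and its near long edge is at x = -26 mm
- clamp (a joint): angle of the cam lever (rad), counter-clockwise from above about its upright pivot: 0 to 0.3 open, as found (cam nose turned away from the cover); the nose reaches the edge of a cover that is home at about 1.9, dead centre is at 2.18, the fixed stop, over centre, at 2.27. Pivot friction 0.12 N m: it stays where it is left and takes a few newtons at the knob, up to about 10 N near the end
- clamp_pivot (a point): pivot axis of the cam clamp, at (-65, -22) mm, 26 mm above the bench. Hub 28 mm in diameter with a screw head on it (top 43 mm above the bench); cam nose reaching 40 mm from the pivot, 17 to 36 mm above the bench; flat lever 14 mm wide, 22 to 33 mm above the bench, with an upright knob at its end
- clamp_knob (a point): middle of the upright black knob on the end of the cam lever, 62 mm from the pivot; 17 mm in diameter, 33 to 71 mm above the bench. Seen from the pivot it lies at the angle 2.74 rad + clamp from the fixture's +x: open, it is on the robot's side; shut, it is on the right, beside the near edge of the cover
- hex_key: bystander: bent hexagon key, 37 x 108 x 7 mm, on the bench in front of the fixture's near right corner; origin at the centre of its underside
- step_block: bystander: stepped packing block, 48 x 66 x 40 mm, on the bench right of the fixture; origin at the centre of its underside
- t_nut: bystander: T-slot nut, 37 x 37 x 18 mm, on the bench right of the fixture; origin at the centre of its underside

How it is judged:
By the outcome, as a careful person would: the job done as asked, in the order asked, and still so for the second after the job is handed in, with the robot touching nothing.
It also fails if it takes over 72 s, if anything falls off the work surface, if the arm or the gripper's body presses on something with over 40 N, if the wrist force passes 120 N, or if a joint passes its speed limit or range.

## Working session

There is one attempt and no reset: what is moved stays moved. The work goes in short steps, Python scripts to look and compute and a tool call to move; the robot and the scene stay as the last step left them, time stands still between calls to the robot, and variables do not carry over. Pictures are saved under pics/ and viewed, about 8 in all and at most 12, crops included, and the job is handed in when it is done.

Besides the shell and the picture viewer there is one more tool, called after "Emit:" as name(argument=value, ...) on one line, values as JSON. drive_tool: Moves the arm, as the interface text tells. Its arguments: {"type":"object","properties":{"moves":{"type":"string"}},"required":["moves"]}

```bash
ls; mkdir -p pics
python3 - <<'E'
from rig import env
import cv2
for n in("top","side"):
    cv2.imwrite(f"pics/{n}0.png",env.camera(n)[:,:,::-1]); c=env.get_calibration(n); print(n,c)
print(env.get_obs())
E
```

```text
pics
top {'fx': 474.83104122982405, 'fy': 474.83104122982405, 'cx': 318.3899282597019, 'cy': 206.44317863560022, 'dist': array([-0.0697274,  0.       ,  0.       ,  0.       ,  0.       ]), 'world_from_camera': array([[ 0.01282241, -0.99931746,  0.03464392,  0.45990871],
       [-0.99971536, -0.01350924, -0.01966448, -0.26435779],
       [ 0.02011908, -0.03438191, -0.99920624,  0.93414546],
       [ 0.        ,  0.        ,  0.        ,  1.        ]])}
side {'fx': 458.99081144353664, 'fy': 458.99081144353664, 'cx': 321.24512922301716, 'cy': 200.91458868999277, 'dist': array([-0.10005325,  0.        ,  0.        ,  0.        ,  0.        ]), 'world_from_camera': array([[ 0.99942853, -0.01136926,  0.03183312,  0.48291757],
       [-0.03206675, -0.6167863 ,  0.7864772 , -0.97836378],
       [ 0.01069257, -0.78704854, -0.6167984 ,  0.62620451],
       [ 0.        ,  0.        ,  0.        ,  1.        ]])}
{'clock': 0.1, 'joints': array([ 1.17239179e+00,  1.24452082e-01,  1.65158624e+00, -4.17382133e-05,
        1.36751861e+00, -8.26011063e-02]), 'joint_velocities': array([-0.00109993,  0.0003027 , -0.00468769, -0.00117971, -0.00300753,
        0.00056707]), 'effort': array([ 5.33973036e-05, -4.24933720e+01, -3.66652572e+01, -3.87591876e-05,
        3.89654728e-03, -1.25934505e-05]), 'ee_pos': array([0.20169096, 0.61730769, 0.23013921]), 'eef_rot': array([ 1.57242119e-01,  9.87559594e-01, -9.58738560e-04, -2.14089490e-04]), 'contact_force': array([ 0.25301014, -0.32277437, -0.81462787]), 'ft_torque': array([ 0.05904796,  0.03920349, -0.01630759]), 'gripper_width': 1.0022946968155515}
```

View pics/top0.png

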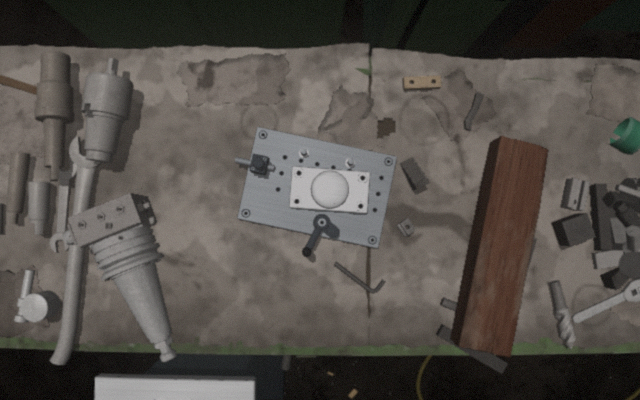

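View pics/side0.png

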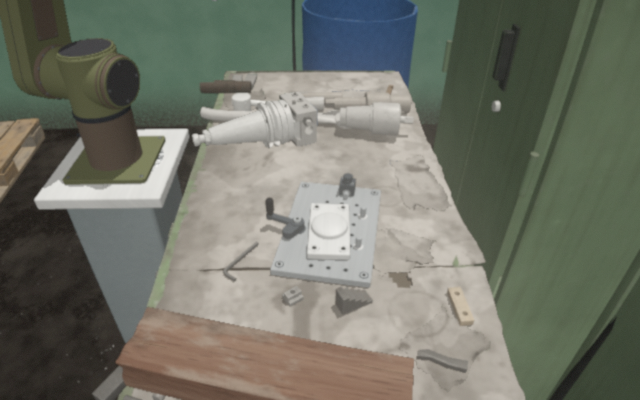

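The top view shows the fixture around (315,188), with the cam lever knob at (307,251), the dowels at (304,154) and (349,163), and the stop block at (260,163). The side view shows the same items around (330,235). I'll zoom in on both.

Run:
```python
import cv2
a=cv2.imread("pics/top0.png")[120:260,230:410]; cv2.imwrite("pics/topc.png",cv2.resize(a,None,fx=4.2,fy=4.2,interpolation=cv2.INTER_CUBIC))
a=cv2.imread("pics/side0.png")[165:290,255:395]; cv2.imwrite("pics/sidec.png",cv2.resize(a,None,fx=4.8,fy=4.8,interpolation=cv2.INTER_CUBIC))
```

```text
(no output)
```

View pics/topc.png

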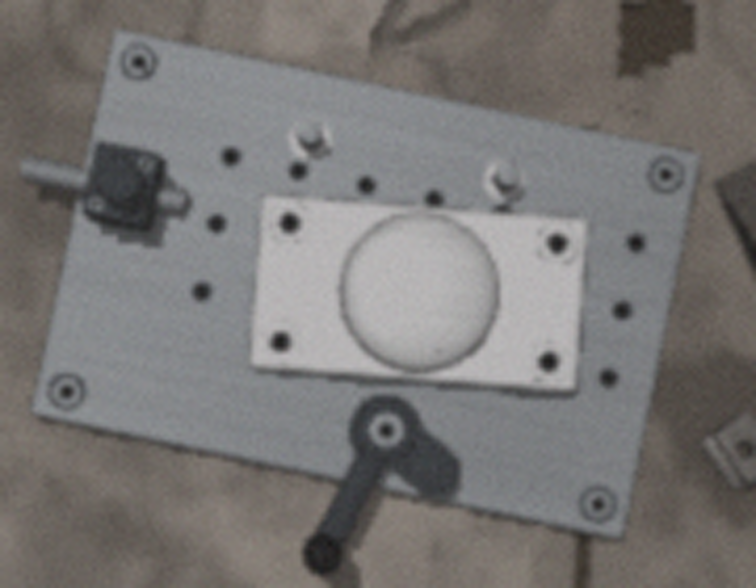

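View pics/sidec.png

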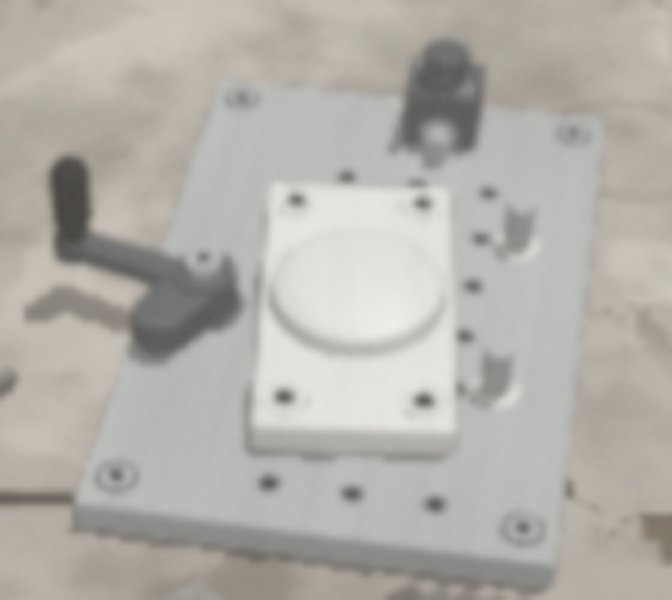

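Zoomed views. Top crop: plate corners (118,32), (698,153), (622,538), (35,415). Cover corners (263,197), (587,219), (575,388), (252,366). Pivot (386,430), knob (323,553), rod tip near (188,200). The side crop shows the same points, and I'll fit poses to both.

```bash
cat > h.py <<'E'
from rig import env
import cv2, numpy as np
def cal(n):
    c=env.get_calibration(n); K=np.array([[c["fx"],0,c["cx"]],[0,c["fy"],c["cy"]],[0,0,1]]); return K,c["dist"],np.array(c["world_from_camera"])
def ray(n,p):
    K,d,T=cal(n); q=cv2.undistortPoints(np.array([[p]],float),K,d)[0,0]
    return T[:3,3],T[:3,:3]@np.array([q[0],q[1],1])
def atz(n,p,z):
    o,r=ray(n,p); return (o+r*(z-o[2])/r[2])
def tri(pt,ps):
    A=np.zeros((3,3));b=np.zeros(3);L=[]
    for n,p in(("top",pt),("side",ps)):
        o,r=ray(n,p); r=r/np.linalg.norm(r); P=np.eye(3)-np.outer(r,r); A+=P;b+=P@o
    return np.linalg.solve(A,b)
def proj(n,X):
    K,d,T=cal(n); W=np.linalg.inv(T); return cv2.projectPoints(np.array(X,float).reshape(-1,3),cv2.Rodrigues(W[:3,:3])[0],W[:3,3],K,d)[0][:,0]
def fit2(M,W): # W = R M + t
    mc,wc=M.mean(0),W.mean(0);a=M-mc;b=W-wc
    th=np.arctan2((a[:,0]*b[:,1]-a[:,1]*b[:,0]).sum(),(a*b).sum()); R=np.array([[np.cos(th),-np.sin(th)],[np.sin(th),np.cos(th)]])
    t=wc-R@mc; return th,t,R,np.linalg.norm(W-(M@R.T+t),axis=1).max()
tc=lambda p,o=(230,120),s=4.2:((p[0]+.5)/s-.5+o[0],(p[1]+.5)/s-.5+o[1])
sc=lambda p,o=(255,165),s=4.8:((p[0]+.5)/s-.5+o[0],(p[1]+.5)/s-.5+o[1])
E
python3 - <<'E'
from h import *
np.set_printoptions(precision=4,suppress=True)
# order: (+,+),(+,-),(-,-),(-,+)
T=[(118,32),(698,153),(622,538),(35,415)]; S=[(605,120),(550,565),(75,505),(220,85)]
Ts=[(138,62),(666,175),(598,504),(67,391)]; Ss=[(573,132),(522,527),(116,475),(241,97)]
sg=np.array([[1,1],[1,-1],[-1,-1],[-1,1]]); M=sg*[.092,.140]
W=np.array([atz("top",tc(p),.016)[:2] for p in T]); V=np.array([atz("side",sc(p),.016)[:2] for p in S])
for nm,X in(("top",W),("side",V),("both",(W+V)/2)):
    th,t,R,e=fit2(M,X); print(nm,th,t,e)
print("tri screws",[tri(tc(a),sc(b)) for a,b in zip(Ts,Ss)])
for k,X in(("top",W),("side",V)):
    th,t,R,e=fit2(M,X); f=tc if k=="top" else sc
    loc=lambda p,z:((atz(k,f(p),z)[:2]-t)@R*1000)
    D=dict(top=dict(piv=((386,430),.043),knob=((323,553),.071),tip=((188,201),.025),cov=[(263,197),(587,219),(575,388),(252,366)]),
     side=dict(piv=((204,259),.043),knob=((70,162),.071),tip=((434,158),.025),cov=[(452,185),(455,432),(250,430),(270,185)]))[k]
    for q in("piv","knob","tip"): print(k,q,loc(*D[q]))
    C=np.array([loc(p,.032)/1000 for p in D["cov"]]); a,c,_,e=fit2(sg*[.04,.075],C); print("cover",a,c*1000,e)
print("tri piv,knob",tri(tc((386,430)),sc((204,259))),tri(tc((323,553)),sc((70,162))))
E
```

```text
top -0.19180691681086254 [ 0.5291 -0.2801] 0.0026899257334864852
side -0.19493885640260156 [ 0.5312 -0.2821] 0.00420595531972045
both -0.19337394653567488 [ 0.5302 -0.2811] 0.003316720798215776
tri screws [array([ 0.6313, -0.1719,  0.0167]), array([ 0.5822, -0.4173,  0.0177]), array([ 0.4297, -0.3869,  0.0175]), array([ 0.4785, -0.142 ,  0.0169])]
top piv [-64.6947 -20.735 ]
top knob [-122.4185   -4.1481]
top tip [19.4573 88.6862]
cover 0.13766960178746307 [ -0.4141 -23.2605] 0.002224283091087177
side piv [-64.595  -20.7892]
side knob [-124.0493   -2.3219]
side tip [17.7507 86.2571]
cover 0.13568301180326175 [ -0.7799 -22.5336] 0.0022707433535569827
tri piv,knob [ 0.4627 -0.2882  0.0414] [ 0.4087 -0.2608  0.0714]
```

Both views agree: the fixture is at (0.530,-0.281) with yaw -0.193. In fixture axes the cover is at (-0.6,-23) mm, turned +0.137, and the rod tip is at y≈88 mm. Next I'll write a planner that prints move rows and my position in the fixture frame.

```bash
cat > p.py <<'E'
import sys
from h import *
from scipy.spatial.transform import Rotation as Rn
TH,T0=-.1934,np.array([.5302,-.2811])
RF=np.array([[np.cos(TH),-np.sin(TH)],[np.sin(TH),np.cos(TH)]])
def where():
    o=env.get_obs(); R=Rn.from_quat(o["eef_rot"]).as_matrix(); f=RF.T@(o["ee_pos"][:2]-T0)*1000
    a=np.arctan2(R[1,0],R[0,0])-TH; a=(a+np.pi)%(2*np.pi)-np.pi
    return o,R,f,a
def plan(targets,n=1): # targets: list of (xf mm,yf mm,z mm,a rad,maxstep mm)
    o,R,f,a=where(); cur=np.array([f[0],f[1],o["ee_pos"][2]*1000]); out=[]
    for x,y,z,b,st in targets:
        tgt=np.array([x,y,z]); da=b-a
        k=int(max(np.ceil(np.linalg.norm(tgt-cur)/st),np.ceil(abs(np.degrees(da))/10.5),1))
        for i in range(k):
            d=(tgt-cur)/k; aa=a+da*i/k; c,s=np.cos(aa),np.sin(aa)
            out.append((-np.degrees(da)/k,c*d[0]+s*d[1],-(-s*d[0]+c*d[1]),-d[2]))
        cur=tgt;a=b
    print("; ".join(f"0 0 {r:.1f} {x/1000:.4f} {y/1000:.4f} {z/1000:.4f}" for r,x,y,z in out),len(out))
E
python3 - <<'E'
from p import *
o,R,f,a=where(); print(R.round(3),f,a)
# turn negative (from +2.8.. down to 0)
a0=a
plan([(30,300,220,a0-1.6,55),(-75,25,120,0.0,55)])
E
```

```text
[[-0.951  0.311 -0.001]
 [ 0.311  0.951 -0.002]
 [ 0.    -0.002 -1.   ]] [-495.05537592  818.51984671] 3.0191975669571676
0 0 6.5 -0.0417 -0.0322 0.0007; 0 0 6.5 -0.0451 -0.0272 0.0007; 0 0 6.5 -0.0480 -0.0219 0.0007; 0 0 6.5 -0.0501 -0.0163 0.0007; 0 0 6.5 -0.0517 -0.0105 0.0007; 0 0 6.5 -0.0525 -0.0045 0.0007; 0 0 6.5 -0.0527 0.0015 0.0007; 0 0 6.5 -0.0522 0.0075 0.0007; 0 0 6.5 -0.0510 0.0134 0.0007; 0 0 6.5 -0.0491 0.0192 0.0007; 0 0 6.5 -0.0466 0.0246 0.0007; 0 0 6.5 -0.0435 0.0298 0.0007; 0 0 6.5 -0.0398 0.0345 0.0007; 0 0 6.5 -0.0356 0.0389 0.0007; 0 0 10.2 -0.0360 -0.0078 0.0125; 0 0 10.2 -0.0368 -0.0013 0.0125; 0 0 10.2 -0.0364 0.0052 0.0125; 0 0 10.2 -0.0349 0.0115 0.0125; 0 0 10.2 -0.0324 0.0175 0.0125; 0 0 10.2 -0.0288 0.0230 0.0125; 0 0 10.2 -0.0242 0.0277 0.0125; 0 0 10.2 -0.0190 0.0315 0.0125 22
```

Emit:
drive_tool(moves="0 0 6.5 -0.042 -0.032 0 0; 0 0 6.5 -0.045 -0.027 0 0; 0 0 6.5 -0.048 -0.022 0 0; 0 0 6.5 -0.050 -0.016 0 0; 0 0 6.5 -0.052 -0.010 0 0; 0 0 6.5 -0.052 -0.004 0 0; 0 0 6.5 -0.053 0.002 0 0; 0 0 6.5 -0.052 0.008 0 0; 0 0 6.5 -0.051 0.013 0 0; 0 0 6.5 -0.049 0.019 0 0")

```text
clock: 1.35
ee_pos: [0.4995, 0.1677, 0.2258]
eef_rot: [0.674, 0.738, -0.004, 0.0]
contact_force: [1.4, 0.8, 1.1]
gripper_width: 0.0
```

```bash
python3 -c "
from p import *
o,R,f,a=where(); print(f,a,o['joints'])
plan([(-75,28,130,0.0,50)])"
```

```text
[-116.41527644  434.51418619] 1.8545007477141802 [ 0.2246105  -0.14366609  1.92508451 -0.0050748   1.3661506   0.13536727]
0 0 9.7 -0.0365 -0.0067 0.0087; 0 0 9.7 -0.0371 -0.0005 0.0087; 0 0 9.7 -0.0367 0.0057 0.0087; 0 0 9.7 -0.0352 0.0118 0.0087; 0 0 9.7 -0.0327 0.0176 0.0087; 0 0 9.7 -0.0293 0.0228 0.0087; 0 0 9.7 -0.0251 0.0274 0.0087; 0 0 9.7 -0.0201 0.0312 0.0087; 0 0 9.7 -0.0146 0.0342 0.0087; 0 0 9.7 -0.0087 0.0361 0.0087; 0 0 9.7 -0.0025 0.0371 0.0087 11
```

Emit:
drive_tool(moves="0 0 9.7 -0.036 -0.007 0.0087 0; 0 0 9.7 -0.037 0 0.0087 0; 0 0 9.7 -0.037 0.006 0.0087 0; 0 0 9.7 -0.035 0.012 0.0087 0; 0 0 9.7 -0.033 0.018 0.0087 0; 0 0 9.7 -0.029 0.023 0.0087 0; 0 0 9.7 -0.025 0.027 0.0087 0; 0 0 9.7 -0.020 0.031 0.0087 0; 0 0 9.7 -0.015 0.034 0.0087 0; 0 0 9.7 -0.009 0.036 0.0087 0")

```text
clock: 2.6
ee_pos: [0.4505, -0.2134, 0.1353]
eef_rot: [0.999, -0.046, -0.004, 0.003]
contact_force: [0.9, -0.2, -0.9]
gripper_width: 0.001
```

```bash
python3 -c "
from p import *
o,R,f,a=where(); print(f,a,o['ee_pos'],o['joints'],R[:,2])
plan([(-75,28,130,0.0,50)])
plan([(-75,28,80,0.0,50)])"
```

```text
[-91.20316601  51.0952944 ] 0.1016741543609827 [ 0.45051753 -0.21342836  0.13531148] [-0.54526925 -0.13144884  2.07163776 -0.00939698  1.20598644  1.12060221] [-0.00845835 -0.00513638 -0.99995104]
0 0 5.8 0.0138 0.0246 0.0053 1
0 0 2.9 0.0069 0.0123 0.0277; 0 0 2.9 0.0075 0.0119 0.0277 2
```

Emit:
drive_tool(moves="0.3 0.4 5.8 0.016 0.022 0.02 0; 0 0 0 0 0 0.04 0; 0 0 0 0 0 0.035 0; 0 0 0 0 0 0.012 0; 0 0 0 0 0 0 0")

```text
clock: 3.22
ee_pos: [0.4631, -0.2404, 0.0246]
eef_rot: [0.995, -0.101, -0.001, 0.0]
contact_force: [0.2, -0.1, 0.7]
gripper_width: 0.003
```

```bash
cat > s.py <<'E'
from p import *
import sys
o,R,f,a=where(); F=o["contact_force"]; print("f",f.round(1),"z",(o["ee_pos"][2]*1000).round(1),"a",round(a,3),"F_f",(RF.T@F[:2]).round(1),F[2].round(1),"t",o["clock"],"g",o["gripper_width"].round(3),"tilt",R[:2,2].round(4))
if len(sys.argv)>1: plan(eval(sys.argv[1]))
E
python3 s.py
python3 - <<'E'
from h import *
a=env.camera("side")[:,:,::-1][150:300,240:420]; cv2.imwrite("pics/s1.png",cv2.resize(a,None,fx=4,fy=4,interpolation=cv2.INTER_CUBIC))
E
```

```text
Traceback (most recent call last):
  File "s.py", line 3, in <module>
    o,R,f,a=where(); F=o["contact_force"]; print("f",f.round(1),"z",(o["ee_pos"][2]*1000).round(1),"a",round(a,3),"F_f",(RF.T@F[:2]).round(1),F[2].round(1),"t",o["clock"],"g",o["gripper_width"].round(3),"tilt",R[:2,2].round(4))
                                                                                                                                                                               ^^^^^^^^^^^^^^^^^^^^^^^^
AttributeError: 'float' object has no attribute 'round'
```

View pics/s1.png

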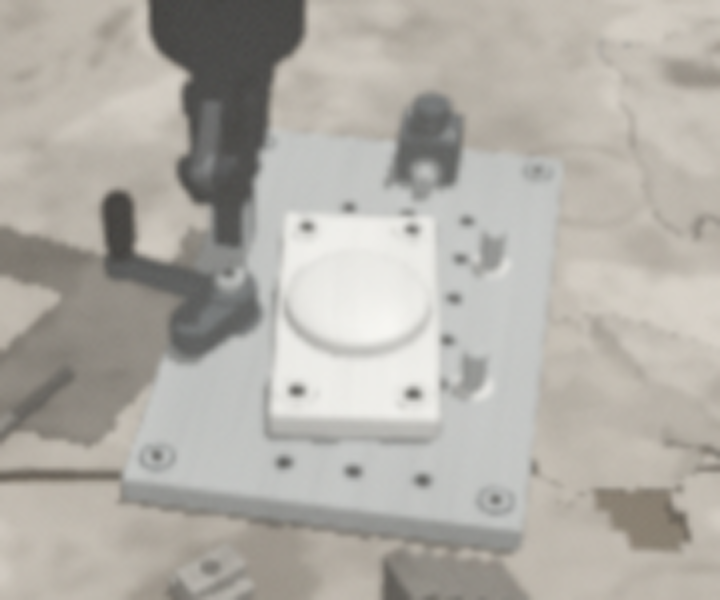

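The fingers hang behind the hub at about (228,235), clear of the lever, and the cover hasn't moved. Now I'll push the left end towards the dowels.

```bash
sed -i 's/o\["gripper_width"\].round(3)/round(float(o["gripper_width"]),3)/;s/F\[2\].round(1)/round(float(F[2]),1)/;s/(o\["ee_pos"\]\[2\]\*1000).round(1)/round(float(o["ee_pos"][2])*1000,1)/' s.py; python3 s.py
```

```text
f [-73.2  26.9] z 25.3 a -0.009 F_f [0.7 0.4] 0.1 t 3.275 g 0.004 tilt [-0.0006 -0.001 ]
```

Emit:
drive_tool(moves="0 0 0 0.006 0 0.002 0; 0 0 0 0.006 0 0 0; 0 0 0 0.005 0 0 0; 0 0 0 0.005 0 0 0; 0 0 0 0.005 0 0 0; 0 0 0 0.004 0 0 0; 0 0 0 0.003 0 0 0")

```text
clock: 4.15
ee_pos: [0.4983, -0.2476, 0.0263]
eef_rot: [0.995, -0.1, -0.002, 0.001]
contact_force: [-14.3, 3.2, 10.8]
gripper_width: 0.005
```

```bash
python3 s.py
```

```text
f [-37.7  26.7] z 26.3 a -0.008 F_f [-14.6   0.4] 10.8 t 4.15 g 0.005 tilt [-0.0042 -0.0008]
```

Emit:
drive_tool(moves="0 0 0 -0.012 0 0 0; 0 0 0 0 0 -0.045 0; 0 0 0 -0.008 0.05 -0.02 0; 0 0 0 0 0.05 0 0; 0 0 0 0 0 0 0")

```text
clock: 4.78
ee_pos: [0.4592, -0.3452, 0.0953]
eef_rot: [0.995, -0.1, 0.002, 0.003]
contact_force: [-0.2, 0.4, 0.2]
gripper_width: 0.002
```

```bash
python3 s.py "[(-62,-76,80,0,40),(-62,-76,25,0,40)]"
python3 - <<'E'
from h import *
a=env.camera("top")[:,:,::-1][130:260,230:410]; cv2.imwrite("pics/t1.png",cv2.resize(a,None,fx=4.2,fy=4.2,interpolation=cv2.INTER_CUBIC))
E
```

```text
f [-57.3 -76.5] z 95.3 a -0.006 F_f [-0.3  0.3] 0.2 t 4.775 g 0.002 tilt [ 0.0028 -0.0072]
0 0 -0.3 -0.0047 -0.0005 0.0153; 0 0 -0.0 0.0000 -0.0000 0.0275; 0 0 -0.0 0.0000 -0.0000 0.0275 3
```

View pics/t1.png

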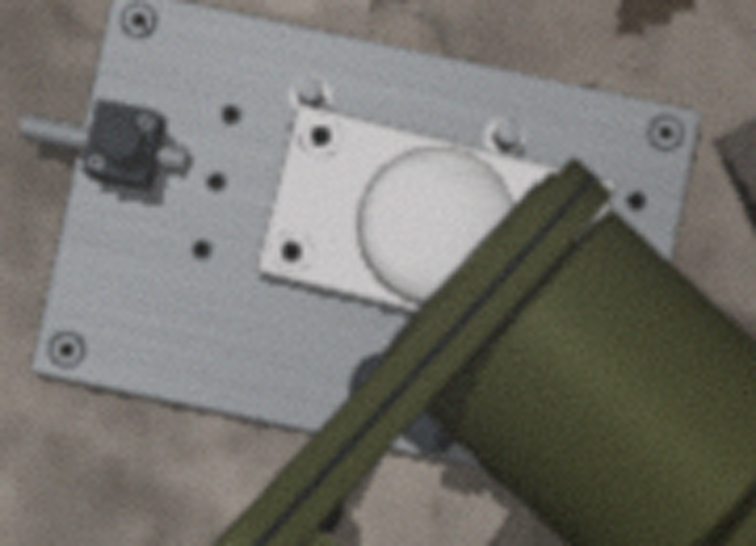

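The cover's far edge now bears on the left dowel at (312,98) and is nearly parallel. There's a small gap at the right dowel. Next I'll push the right end.

Emit:
drive_tool(moves="0 0 0 -0.006 0 0.02 0; 0 0 0 0 0 0.03 0; 0 0 0 0 0 0.021 0; 0 0 0 0 0 0.002 0; 0 0 0 0.006 0 0 0; 0 0 0 0.005 0 0 0; 0 0 0 0.004 0 0 0; 0 0 0 0.003 0 0 0")

```text
clock: 5.82
ee_pos: [0.4755, -0.3431, 0.0233]
eef_rot: [0.995, -0.097, 0.005, 0.004]
contact_force: [-1.0, -0.2, 0.5]
gripper_width: -0.0
```

```bash
python3 s.py
```

```text
f [-41.8 -71.4] z 23.3 a -0.001 F_f [-0.9 -0.3] 0.5 t 5.825 g -0.0 tilt [ 0.0087 -0.0093]
```

Emit:
drive_tool(moves="0.5 -0.5 0 0.002 0 0 0; 0 0 0 0.002 0 0 0; 0 0 0 0.002 0 0 0")

```text
clock: 6.2
ee_pos: [0.4796, -0.3444, 0.0234]
eef_rot: [0.995, -0.097, -0.002, -0.001]
contact_force: [-10.5, 1.3, 7.5]
gripper_width: -0.002
```

```bash
python3 s.py
```

```text
f [-37.5 -71.8] z 23.4 a -0.0 F_f [-10.5  -0.8] 7.5 t 6.2 g -0.002 tilt [-0.0045  0.0029]
```

Emit:
drive_tool(moves="0 0 0 -0.01 0 0 0; 0 0 0 0 0 -0.05 0; 0 0 0 0.033 0.028 0 0; 0 0 0 0.033 0.028 0 0; 0 0 0 0 0 0 0")

```text
clock: 6.82
ee_pos: [0.5248, -0.4113, 0.0757]
eef_rot: [0.995, -0.097, 0.001, -0.001]
contact_force: [0.3, 0.0, -1.0]
gripper_width: 0.005
```

```bash
python3 s.py "[(18,-127,24,0,40)]"
python3 - <<'E'
from h import *
a=env.camera("side")[:,:,::-1][150:300,240:420]; cv2.imwrite("pics/s2.png",cv2.resize(a,None,fx=4,fy=4,interpolation=cv2.INTER_CUBIC))
E
```

```text
f [  19.7 -128.9] z 75.7 a -0.001 F_f [0.3 0.1] -1.0 t 6.825 g 0.005 tilt [0.0015 0.0013]
0 0 -0.0 -0.0009 -0.0009 0.0258; 0 0 -0.0 -0.0009 -0.0009 0.0258 2
```

View pics/s2.png

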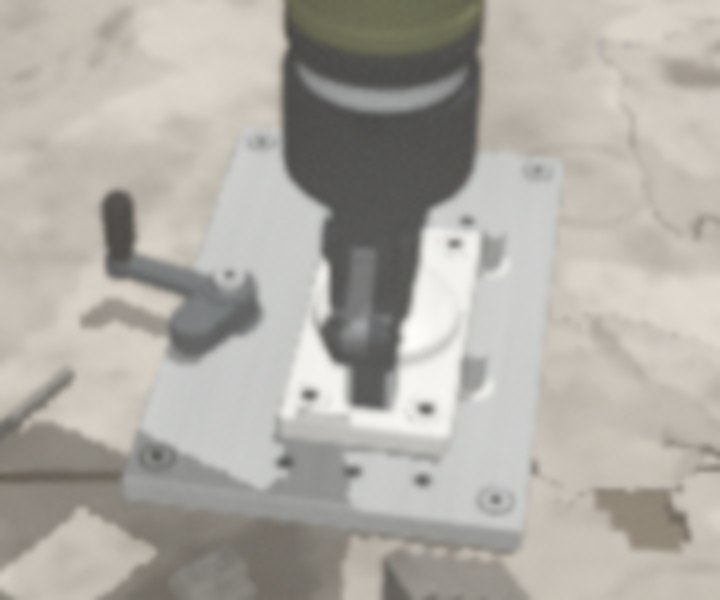

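Cover is seated along both dowels (parallel), its right end edge runs from (283,418) to (445,436), and the fingers are above the free strip. I'll lower them and push along +y.

Emit:
drive_tool(moves="0 0 0 -0.001 0 0.026 0; 0 0 0 -0.001 0 0.026 0; 0 0 0 0 -0.004 0 0; 0 0 0 0 -0.006 0 0; 0 0 0 0 -0.006 0 0; 0 0 0 0 -0.006 0 0")

```text
clock: 7.62
ee_pos: [0.524, -0.3841, 0.0239]
eef_rot: [0.995, -0.097, 0.0, -0.001]
contact_force: [-0.4, -2.1, -0.8]
gripper_width: -0.004
```

```bash
python3 s.py
```

```text
f [  13.8 -102.2] z 23.9 a -0.0 F_f [ 0.  -2.2] -0.8 t 7.625 g -0.004 tilt [0.001  0.0021]
```

Emit:
drive_tool(moves="0 0 0 0.001 -0.006 0 0; 0 0 0 0.001 -0.005 0 0; 0 0 0 0.001 -0.005 0 0; 0 0 0 0.001 -0.003 0 0")

```text
clock: 8.12
ee_pos: [0.5321, -0.3657, 0.0256]
eef_rot: [0.995, -0.096, 0.0, 0.0]
contact_force: [-4.4, -3.0, 0.2]
gripper_width: 0.002
```

```bash
python3 s.py
```

```text
f [ 18.1 -82.6] z 25.6 a 0.001 F_f [-3.7 -3.8] 0.2 t 8.125 g 0.002 tilt [ 0.0008 -0.0002]
```

Now small steps, with a force check after each pair.

Emit:
drive_tool(moves="0 0 0 0 -0.002 0 0; 0 0 0 0 -0.002 0 0; 0 0 0 0 -0.002 0 0")

```text
clock: 8.5
ee_pos: [0.533, -0.3601, 0.0256]
eef_rot: [0.995, -0.096, 0.0, 0.0]
contact_force: [-1.8, -3.2, 1.0]
gripper_width: -0.0
```

```bash
python3 s.py
```

```text
f [ 17.9 -77. ] z 25.6 a 0.001 F_f [-1.1 -3.5] 1.0 t 8.5 g -0.0 tilt [ 0.0001 -0.001 ]
```

Emit:
drive_tool(moves="0 0 0 0 -0.0015 0 0; 0 0 0 0 -0.0015 0 0")

```text
clock: 8.75
ee_pos: [0.5335, -0.3571, 0.0256]
eef_rot: [0.995, -0.096, 0.0, 0.001]
contact_force: [-2.8, -3.5, 0.5]
gripper_width: -0.002
```

Emit:
drive_tool(moves="0 0 0 0 -0.0012 0 0")

```text
clock: 8.88
ee_pos: [0.5337, -0.3558, 0.0256]
eef_rot: [0.995, -0.096, -0.0, 0.001]
contact_force: [-3.3, -3.1, 0.8]
gripper_width: 0.001
```

Emit:
drive_tool(moves="0 0 0 0 -0.0012 0 0")

```text
clock: 9.0
ee_pos: [0.5339, -0.3546, 0.0256]
eef_rot: [0.995, -0.096, -0.0, 0.001]
contact_force: [-2.3, -3.1, 1.3]
gripper_width: -0.001
```

Emit:
drive_tool(moves="0 0 0 0 -0.0012 0 0; 0 0 0 0 -0.0012 0 0")

```text
clock: 9.25
ee_pos: [0.5343, -0.3521, 0.0256]
eef_rot: [0.995, -0.096, -0.0, 0.001]
contact_force: [-2.8, -3.5, 0.7]
gripper_width: -0.002
```

Emit:
drive_tool(moves="0 0 0 0 -0.0012 0 0")

```text
clock: 9.38
ee_pos: [0.5345, -0.3508, 0.0256]
eef_rot: [0.995, -0.096, -0.0, 0.001]
contact_force: [-3.6, -3.1, 0.9]
gripper_width: 0.001
```

Emit:
drive_tool(moves="0 0 0 0 -0.0012 0 0")

```text
clock: 9.5
ee_pos: [0.5347, -0.3496, 0.0256]
eef_rot: [0.995, -0.096, -0.0, 0.001]
contact_force: [-3.5, -2.7, 1.1]
gripper_width: -0.002
```

```bash
python3 s.py
```

```text
f [ 17.6 -66.4] z 25.6 a 0.001 F_f [-2.9 -3.3] 1.1 t 9.5 g -0.002 tilt [-0.0007 -0.0011]
```

Emit:
drive_tool(moves="0 0 0 0 -0.0012 0 0; 0 0 0 0 -0.0012 0 0")

```text
clock: 9.75
ee_pos: [0.535, -0.3477, 0.0256]
eef_rot: [0.995, -0.096, -0.0, 0.001]
contact_force: [-4.6, -7.0, 0.7]
gripper_width: 0.001
```

Emit:
drive_tool(moves="0 0 0 0 -0.0012 0 0; 0 0 0 0 -0.0012 0 0")

```text
clock: 10.0
ee_pos: [0.535, -0.3477, 0.0256]
eef_rot: [0.995, -0.095, -0.0, 0.004]
contact_force: [-4.3, -8.1, -0.2]
gripper_width: 0.002
```

```bash
python3 s.py
python3 - <<'E'
from h import *
a=env.camera("side")[:,:,::-1][165:290,265:395]; cv2.imwrite("pics/s3.png",cv2.resize(a,None,fx=4.8,fy=4.8,interpolation=cv2.INTER_CUBIC))
E
```

```text
f [ 17.5 -64.4] z 25.6 a 0.002 F_f [-2.6 -8.7] -0.2 t 10.0 g 0.002 tilt [-0.0013 -0.0078]
```

View pics/s3.png

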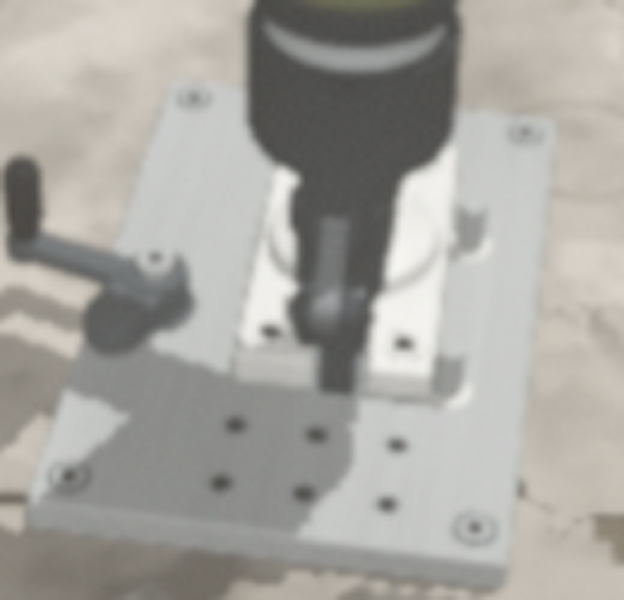

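The cover's right end is now at about (240,350)–(435,378), along the dowels. Force builds and motion stops, which suggests the rod tip is reached. One firmer nudge, still well under 45 N, will confirm it.

Emit:
drive_tool(moves="0 0 0 0 -0.002 0 0; 0 0 0 0 -0.002 0 0")

```text
clock: 10.3
ee_pos: [0.535, -0.3475, 0.0257]
eef_rot: [0.995, -0.095, -0.0, 0.008]
contact_force: [-4.8, -10.1, -0.7]
gripper_width: -0.002
```

```bash
python3 s.py
```

```text
f [ 17.5 -64.3] z 25.7 a 0.004 F_f [ -2.8 -10.9] -0.7 t 10.3 g -0.002 tilt [-0.0017 -0.0159]
```

Emit:
drive_tool(moves="0 0 0 0 0.004 0 0; 0 0 0 0 0.02 0 0; 0 0 0 0 0.01 -0.05 0; 0 0 0 -0.03 0 -0.01 0; 0 0 0 -0.05 0 0 0")

```text
clock: 10.92
ee_pos: [0.4523, -0.3669, 0.0874]
eef_rot: [0.996, -0.095, 0.003, 0.006]
contact_force: [-0.1, 0.0, -0.3]
gripper_width: -0.001
```

```bash
python3 s.py "[(-62,-62,80,0,40)]"
```

```text
f [-60.  -99.1] z 87.4 a 0.004 F_f [-0.1  0. ] -0.3 t 10.925 g -0.001 tilt [ 0.0042 -0.0125]
0 0 0.2 -0.0019 -0.0371 0.0074 1
```

The rod contact is firm, moving less than 0.2 mm under 11 N. I'll re-seat the near edge at both ends before clamping.

Emit:
drive_tool(moves="0.7 -0.2 0 0 -0.045 0 0; 0 0 0 0 0 0.03 0; 0 0 0 0 0 0.033 0; 0 0 0 0.008 0 0 0; 0 0 0 0.006 0 0 0; 0 0 0 0.004 0 0 0; 0 0 0 0.002 0 0 0; 0 0 0 0.002 0 0 0")

```text
clock: 11.92
ee_pos: [0.4828, -0.3303, 0.0277]
eef_rot: [0.995, -0.097, 0.003, -0.0]
contact_force: [-9.7, 0.9, 3.3]
gripper_width: -0.001
```

```bash
python3 s.py
```

```text
f [-37.  -57.4] z 27.7 a -0.001 F_f [-9.7 -1. ] 3.3 t 11.925 g -0.001 tilt [ 0.0061 -0.0002]
```

Now the left end.

Emit:
drive_tool(moves="0 0 0 -0.012 0 0 0; 0 0 0 -0.006 0 -0.05 0; 0 0 0 -0.006 -0.045 -0.01 0; 0 0 0 0 -0.04 0 0; 0 0.4 0 0 0 0.03 0; 0 0 0 0 0 0.032 0; 0 0 0 0.007 0 0 0; 0 0 0 0.006 0 0 0; 0 0 0 0.005 0 0 0")

```text
clock: 13.05
ee_pos: [0.4971, -0.2454, 0.034]
eef_rot: [0.995, -0.098, 0.015, 0.002]
contact_force: [-0.0, -0.0, 0.5]
gripper_width: 0.002
```

```bash
python3 s.py
```

```text
f [-39.3  28.7] z 34.0 a -0.004 F_f [-0. -0.] 0.5 t 13.05 g 0.002 tilt [ 0.0297 -0.0078]
```

Emit:
drive_tool(moves="0 0 0 -0.012 0 0 0; 0.4 -1.7 0 -0.003 0 0 0; 0 0 0 0 0 0.01 0")

```text
clock: 13.42
ee_pos: [0.4836, -0.2438, 0.0264]
eef_rot: [0.995, -0.099, 0.002, -0.001]
contact_force: [0.6, -0.5, -0.4]
gripper_width: -0.0
```

```bash
python3 s.py
```

```text
f [-52.9  27.6] z 26.4 a -0.004 F_f [ 0.7 -0.4] -0.4 t 13.425 g -0.0 tilt [0.0051 0.0025]
```

Emit:
drive_tool(moves="0 0 0 0.006 0 0.002 0; 0 0 0 0.005 0 0 0; 0 0 0 0.003 0 0 0; 0 0 0 0.002 0 0 0; 0 0 0 0.002 0 0 0")

```text
clock: 14.05
ee_pos: [0.499, -0.2459, 0.0221]
eef_rot: [0.995, -0.098, -0.003, -0.003]
contact_force: [-10.0, 1.9, 8.1]
gripper_width: 0.002
```

```bash
python3 s.py
```

```text
f [-37.4  28.6] z 22.1 a -0.003 F_f [-10.2  -0.1] 8.1 t 14.05 g 0.002 tilt [-0.0048  0.0072]
```

Emit:
drive_tool(moves="0 0 0 -0.012 0 0 0; 0 0 0 -0.01 0 -0.05 0; 0 0 0 -0.03 0 -0.05 0; 0 0 0 -0.06 0 0 0; 0 0 0 -0.05 0 0 0; 0 0 0 0 0 0 0.35")

```text
clock: 14.8
ee_pos: [0.3371, -0.2151, 0.1263]
eef_rot: [0.995, -0.098, 0.002, -0.0]
contact_force: [0.6, -0.3, 0.0]
gripper_width: 0.198
```

```bash
python3 s.py
python3 - <<'E'
from h import *
a=env.camera("side")[:,:,::-1][165:290,240:395]; cv2.imwrite("pics/s4.png",cv2.resize(a,None,fx=4.8,fy=4.8,interpolation=cv2.INTER_CUBIC))
a=env.camera("top")[:,:,::-1][120:260,230:410]; cv2.imwrite("pics/t4.png",cv2.resize(a,None,fx=4.2,fy=4.2,interpolation=cv2.INTER_CUBIC))
E
```

```text
f [-202.2   27.7] z 126.3 a -0.003 F_f [ 0.7 -0.2] 0.0 t 14.8 g 0.198 tilt [0.0043 0.0002]
```

View pics/t4.png

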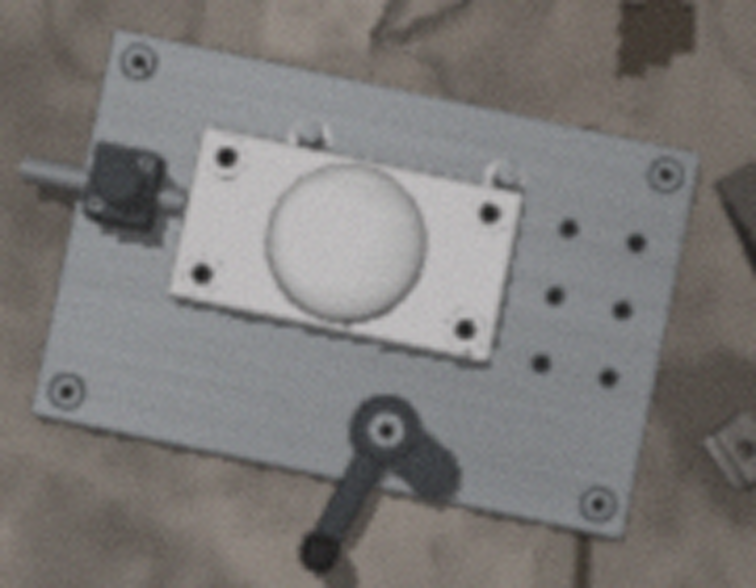

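The cover now sits along both dowels at (312,135) and (505,178), with its left end at the rod tip (183,200). The knob is at (319,550). I'll check the cover pose and plan the approach to the knob.

```bash
python3 s.py "[(-122,-3,130,-.32,45)]"
python3 - <<'E'
from p import *
sg=np.array([[1,1],[1,-1],[-1,-1],[-1,1]])
th,t,R,e=fit2(sg*[.092,.14],np.array([atz("top",tc(p),.016)[:2] for p in [(118,32),(698,153),(622,538),(35,415)]]))
C=np.array([(atz("top",tc(p),.032)[:2]-t)@R for p in [(207,128),(522,194),(490,361),(172,294)]])
print(fit2(sg*[.04,.075],C)[::3],fit2(sg*[.04,.075],C)[1]*1000,"knob",(atz("top",tc((319,550)),.071)[:2]-t)@R*1000)
E
```

```text
f [-199.9   27.3] z 127.0 a -0.002 F_f [-0.5 -0.3] 0.1 t 14.9 g 0.347 tilt [0.0047 0.0002]
0 0 9.1 0.0390 0.0151 -0.0015; 0 0 9.1 0.0408 0.0087 -0.0015 2
(np.float64(0.0005387570637575741), np.float64(0.002506423103596708)) [14.42579617 13.03021967] knob [-121.50142417   -2.19339556]
```

Emit:
drive_tool(moves="0 0 9.1 0.039 0.015 0 0.4; 0 0 9.1 0.040 0.009 0 0.4; 0 0 0 0 0 0 0.4")

```text
clock: 15.28
ee_pos: [0.4142, -0.263, 0.1272]
eef_rot: [0.966, -0.258, 0.004, -0.0]
contact_force: [-0.5, 0.9, 0.5]
gripper_width: 0.401
```

```bash
python3 s.py "[(-122,-3,90,-.32,45),(-122,-3,42,-.32,45)]"
```

```text
f [-117.3   -4.5] z 127.2 a -0.328 F_f [-0.6  0.8] 0.5 t 15.275 g 0.401 tilt [ 0.0075 -0.0012]
0 0 -0.5 -0.0049 0.0001 0.0372; 0 0 -0.0 0.0000 -0.0000 0.0240; 0 0 -0.0 0.0000 -0.0000 0.0240 3
```

Emit:
drive_tool(moves="0 -0.4 0 -0.005 0 0 0.4; 0 0 0 0 0 0.04 0.4; 0 0 0 0 0 0.03 0.4; 0 0 0 0 0 0.014 0.4; 0 0 0 0 0 0 0.4")

```text
clock: 15.9
ee_pos: [0.4094, -0.2586, 0.0412]
eef_rot: [0.967, -0.255, 0.0, -0.001]
contact_force: [0.1, 0.2, 0.0]
gripper_width: 0.4
```

```bash
python3 s.py
python3 - <<'E'
from h import *
a=env.camera("side")[:,:,::-1][165:290,240:395]; cv2.imwrite("pics/s5.png",cv2.resize(a,None,fx=4.8,fy=4.8,interpolation=cv2.INTER_CUBIC))
E
```

```text
f [-122.9   -1.1] z 41.2 a -0.322 F_f [0.  0.2] 0.0 t 15.9 g 0.4 tilt [0.0009 0.0028]
```

View pics/s5.png

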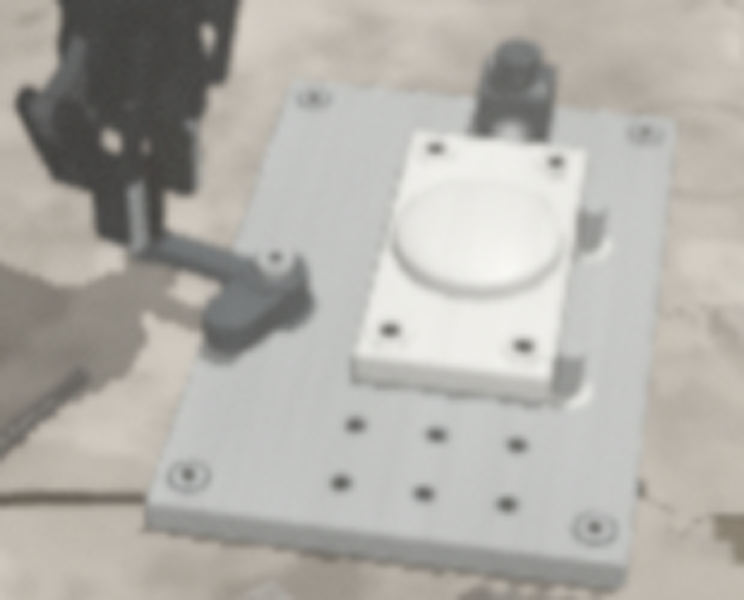

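The jaws straddle the knob (pads at (130,230)), and the cover is undisturbed. I'll narrow the cage and sweep the arc.

Emit:
drive_tool(moves="0 0 0 0 0 0 0.25; 0 0 -8 0.0006 0.0086 0 0.25; 0 0 -8 0.0006 0.0086 0 0.25; 0 0 -8 0.0006 0.0086 0 0.25; 0 0 -8 0.0006 0.0086 0 0.25")

```text
clock: 16.58
ee_pos: [0.4046, -0.2923, 0.0471]
eef_rot: [1.0, 0.031, 0.004, -0.001]
contact_force: [-0.6, 2.2, -1.2]
gripper_width: 0.249
```

```bash
cat > arc.py <<'E'
from p import *
o,R,f,a=where(); v=f-[-65,-22]; r=np.hypot(*v); ph=np.arctan2(v[1],v[0])%(2*np.pi)
F=o["contact_force"]; t=R.T@F
print("z",o["ee_pos"][2].round(4),"r",r.round(1),"phi",ph.round(3),"clamp~",(ph-2.74).round(3),"a-(phi-pi)",round(a-ph+np.pi,3),"Ftool",t.round(1),"g",round(float(o["gripper_width"]),3),"tilt",R[:2,2].round(4),"t",o["clock"])
E
python3 arc.py
```

```text
z 0.0471 r 57.7 phi 3.372 clamp~ 0.632 a-(phi-pi) 0.025 Ftool [-0.5 -2.2  1.2] g 0.249 tilt [0.0087 0.0018] t 16.575
```

Emit:
drive_tool(moves="0 0 -8 -0.0005 0.0086 0.002 0.25; 0 0 -8 -0.0005 0.0086 0.001 0.25; 0 0 -8 0 0.0086 0.001 0.25; 0 0 -8 0 0.0086 0.001 0.25; 0 0 -8 0 0.0086 0 0.25")

```text
clock: 17.2
ee_pos: [0.4197, -0.3323, 0.047]
eef_rot: [0.924, 0.381, 0.006, 0.001]
contact_force: [-0.8, 1.7, -0.3]
gripper_width: 0.251
```

```bash
python3 arc.py
```

```text
z 0.047 r 59.8 phi 4.115 clamp~ 1.375 a-(phi-pi) 0.002 Ftool [ 0.6 -1.7  0.3] g 0.251 tilt [0.0123 0.0037] t 17.2
```

Emit:
drive_tool(moves="0 0 -8 0 0.0086 0.001 0.25; 0 0 -8 0 0.0086 0.001 0.25; 0 0 -8 0 0.0086 0.001 0.25")

```text
clock: 17.58
ee_pos: [0.4405, -0.3478, 0.0468]
eef_rot: [0.821, 0.571, 0.006, 0.001]
contact_force: [-1.4, 1.4, -0.0]
gripper_width: 0.247
```

```bash
python3 arc.py
```

```text
z 0.0468 r 61.5 phi 4.546 clamp~ 1.806 a-(phi-pi) 0.005 Ftool [ 0.8 -1.8  0. ] g 0.247 tilt [0.0118 0.0048] t 17.575
```

Emit:
drive_tool(moves="0 0 -5 0 0.0055 0 0.25; 0 0 -5 0 0.0055 0 0.25")

```text
clock: 17.82
ee_pos: [0.4506, -0.3512, 0.0483]
eef_rot: [0.766, 0.643, 0.005, 0.001]
contact_force: [-4.5, 1.6, -1.4]
gripper_width: 0.248
```

```bash
python3 arc.py
```

```text
z 0.0483 r 62.1 phi 4.718 clamp~ 1.978 a-(phi-pi) 0.014 Ftool [ 0.7 -4.7  1.3] g 0.248 tilt [0.0096 0.0055] t 17.825
```

Emit:
drive_tool(moves="0 0 -5 0.0003 0.0055 0.001 0.25; 0 0 -5 0.0003 0.0055 0.001 0.25")

```text
clock: 18.08
ee_pos: [0.4572, -0.3513, 0.0472]
eef_rot: [0.704, 0.71, 0.002, -0.004]
contact_force: [-13.4, 0.9, 6.0]
gripper_width: 0.252
```

```bash
python3 arc.py
```

```text
z 0.0472 r 61.4 phi 4.825 clamp~ 2.085 a-(phi-pi) 0.09 Ftool [  1.1 -13.4  -5.9] g 0.252 tilt [-0.0028  0.0086] t 18.075
```

Emit:
drive_tool(moves="0 0 -4 0.0003 0.005 0 0.25; 0 0 -4 0.0003 0.005 0 0.25")

```text
clock: 18.32
ee_pos: [0.4601, -0.3503, 0.047]
eef_rot: [0.65, 0.76, -0.003, -0.011]
contact_force: [-15.1, -1.9, 2.9]
gripper_width: 0.253
```

```bash
python3 arc.py
```

```text
z 0.047 r 60.1 phi 4.872 clamp~ 2.132 a-(phi-pi) 0.191 Ftool [  0.6 -15.3  -2.6] g 0.253 tilt [-0.0208  0.0107] t 18.325
```

Emit:
drive_tool(moves="0 0 2 -0.001 0.008 0 0.25; 0 0 2 -0.001 0.008 0 0.25")

```text
clock: 18.58
ee_pos: [0.4683, -0.3522, 0.0468]
eef_rot: [0.675, 0.737, -0.01, -0.018]
contact_force: [-11.8, -2.4, 1.3]
gripper_width: 0.249
```

```bash
python3 arc.py
```

```text
z 0.0468 r 62.3 phi 5.004 clamp~ 2.264 a-(phi-pi) -0.011 Ftool [ -1.3 -12.   -0.9] g 0.249 tilt [-0.0398  0.0085] t 18.575
```

Emit:
drive_tool(moves="0 0 -1 0 0.007 0 0.25; 0 0 -1 0 0.007 0 0.25")

```text
clock: 18.82
ee_pos: [0.4711, -0.3518, 0.0463]
eef_rot: [0.66, 0.75, -0.019, -0.029]
contact_force: [-28.8, -2.7, 11.8]
gripper_width: 0.253
```

```bash
python3 arc.py
```

```text
z 0.0463 r 62.2 phi 5.05 clamp~ 2.31 a-(phi-pi) -0.017 Ftool [  1.2 -29.6  -9.8] g 0.253 tilt [-0.0684  0.0106] t 18.825
```

Emit:
drive_tool(moves="0 0 -1 0 0.007 0 0.25; 0 0 0 0 0.007 0 0.25")

```text
clock: 19.08
ee_pos: [0.4705, -0.3515, 0.046]
eef_rot: [0.651, 0.757, -0.029, -0.044]
contact_force: [-24.9, -3.0, 9.3]
gripper_width: 0.251
```

```bash
python3 arc.py
```

```text
z 0.046 r 61.8 phi 5.04 clamp~ 2.3 a-(phi-pi) 0.013 Ftool [  0.9 -25.9  -6.7] g 0.251 tilt [-0.1046  0.0127] t 19.075
```

The lever is against its stop: tool at 2.30, force 29 N and no further motion. Now I'll open slightly, relax and lift clear.

Emit:
drive_tool(moves="0 0 0 0 -0.001 0 0.42; 0 0 0 0 -0.001 0 0.42; 0 0 0 0 0 0 0.42")

```text
clock: 19.45
ee_pos: [0.4693, -0.3533, 0.049]
eef_rot: [0.652, 0.757, -0.029, -0.042]
contact_force: [-0.3, 0.5, 0.2]
gripper_width: 0.42
```

```bash
python3 arc.py
```

```text
z 0.049 r 63.5 phi 5.018 clamp~ 2.278 a-(phi-pi) 0.035 Ftool [ 0.5 -0.3 -0.2] g 0.42 tilt [-0.1011  0.0098] t 19.45
```

Emit:
drive_tool(moves="0 0 0 0 0 -0.02 0.42; 0 0 0 0 0 -0.03 0.42; 0 0 0 0 0 -0.04 0.42; 0 0 0 0 0 -0.05 0.42; 0 0 0 -0.05 0 -0.03 0.42; 0 0 0 -0.06 -0.02 -0.02 0.42; 0 0 0 -0.06 -0.02 0 0.42; 0 0 0 -0.06 -0.02 0 0.42; 0 0 0 0 0 0 0.42")

```text
clock: 20.58
ee_pos: [0.471, -0.5889, 0.2604]
eef_rot: [0.649, 0.759, -0.03, -0.031]
contact_force: [0.5, 0.2, -0.1]
gripper_width: 0.419
```

```bash
python3 s.py
python3 - <<'E'
from h import *
a=env.camera("side")[:,:,::-1][165:290,240:395]; a=cv2.resize(a,None,fx=3.2,fy=3.2,interpolation=cv2.INTER_CUBIC)[:,:400]
b=env.camera("top")[:,:,::-1][120:260,230:410]; cv2.imwrite("pics/t6.png",cv2.resize(b,None,fx=4.2,fy=4.2,interpolation=cv2.INTER_CUBIC))
E
```

```text
f [   1.1 -313.4] z 260.4 a 1.919 F_f [0.5 0.3] -0.1 t 20.575 g 0.419 tilt [-0.0862 -0.0044]
```

View pics/t6.png

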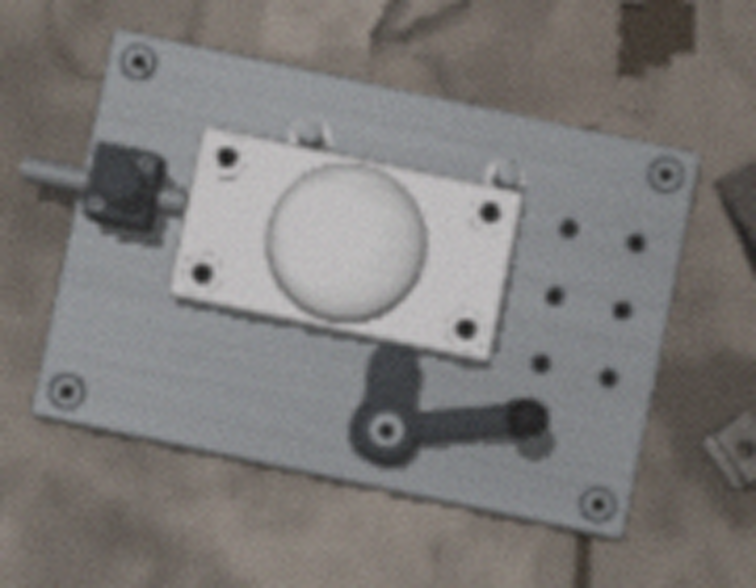

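The cover is home and the cam nose bears on its near edge at (393,350). The knob is at (526,417). Before handing in I'll check the clamp angle, any cover shift, the rod and the bystanders.

Run:
```python
from p import *
sg=np.array([[1,1],[1,-1],[-1,-1],[-1,1]])
th,t,R,e=fit2(sg*[.092,.14],np.array([atz("top",tc(p),.016)[:2] for p in [(118,32),(698,153),(622,538),(35,415)]]))
k=(atz("top",tc((526,417)),.071)[:2]-t)@R*1000; v=k-[-65,-22]; print("knob",k,"clamp",np.arctan2(v[1],v[0])%(2*np.pi)-2.74)
g=lambda f:cv2.cvtColor(cv2.imread(f),cv2.COLOR_BGR2GRAY).astype(np.float32)
a,b=g("pics/t4.png"),g("pics/t6.png"); w=cv2.createHanningWindow((170,100),cv2.CV_32F)
print("cover shift mm (left half)",np.array(cv2.phaseCorrelate(a[150:250,190:360],b[150:250,190:360],w)[0])/4.2*1.9)
i0=g("pics/top0.png"); i1=env.camera("top")[:,:,::-1].copy(); i1=cv2.cvtColor(i1,cv2.COLOR_BGR2GRAY).astype(np.float32)
for n,(x,y,X,Y) in dict(hex=(328,255,392,300),nut=(394,215,420,240),step=(398,150,432,198),rod=(232,150,268,176)).items():
    print(n,np.corrcoef(i0[y:Y,x:X].ravel(),i1[y:Y,x:X].ravel())[0,1].round(3),np.array(cv2.phaseCorrelate(i0[y:Y,x:X].copy(),i1[y:Y,x:X].copy())[0]).round(2))
```

```text
knob [-47.04255537 -78.33355575] clamp 2.280975732058103
cover shift mm (left half) [-0.06106612  0.05371578]
hex 0.984 [-0.1   0.61]
nut 0.954 [0.65 0.36]
step 0.986 [ 0.01 -0.13]
rod 0.992 [0.07 0.5 ]
```

```bash
python3 -c "
from rig import env
print(env.get_obs()['contact_force'],env.finish_job())"
```

```text
the job is handed in; nothing more can be done
[ 0.54096125 -0.11725936 -0.08341922] None
```

The cover is home against both dowels and the stop rod, the cam lever is round at its stop, and the job is handed in at about 20.6 s with the arm clear.

- **Seating:** I pushed the cover onto both dowels, then along to the rod tip. The hardest push towards the rod was about 11 N, well under the 45 N at which it slips. I then pressed both ends against the dowels again before clamping. Just before clamping, the camera put the cover's middle at (14.4, 13.0) mm with a turn of 0.0005 rad.
- **Clamping:** I swung the lever until it stopped moving at about 29 N. The camera then read the clamp angle as 2.28 rad, against 2.27 for the stop. The cover moved less than 0.1 mm during clamping.
- **Rod and other parts:** In before-and-after images, the hex key, T-nut, step block and rod showed apparent shifts of up to about 0.7 pixel. I took these as noise or lighting, because the rod's patch, which shouldn't have moved, shifted by about half a pixel too. The T-nut matched least well (0.954).
- **Slips on the way:** One re-seating pass on the left end rode just above the flange because I corrected the tool tilt the wrong way. I backed off and repeated it. The tool also tilted about 6° under load at the lever stop, with no effect on the result that I could see.

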